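Crimp a vial cap: throw the press's hold-up pawl free and push the lever down

TASK

The bench crimp press is loaded with a capped vial, and its lever is held up by the red ratchet pawl. Press the pawl's thumb tab down until it clicks over and stays clear of the teeth, then push the lever down by its orange handle to its stop, so that the crimping head is fully home over the cap, and leave it there. Only touch and push: lift nothing, do not force the lever up or down while the pawl is still in the teeth, and leave the vials and everything else on the bench where they stand.

Things in the scene. Friction and masses are not known exactly. Their poses are not given: they have to be found in the camera images.
- press: white benchtop crimp press on a base 260 x 150 mm, 24 mm high, fixed to the bench; column at its back, a head (160 x 72 mm, 155 to 245 mm above the bench) over the vial. Origin: centre of the base's underside, on the bench. Its x axis points to its back (the lever reaches out to -x, to the front), its y axis to its left, z up. The steel ram (22 mm square) comes out of the head's top, 15 mm in front of the origin, and stands up to 300 mm above the bench.
- pawl_tab (a point): centre of the upper face of the red pawl's thumb tab, 28 x 28 x 6 mm, on the left side of the head, nearly level and 270 to 276 mm above the bench while engaged. It turns with the pawl about a pin parallel to the press's y axis, 52 mm behind and 13 mm below it. Pressed straight down it yields at about 4 N, snaps over half-way and rests about 27 mm lower, front edge tipped down; room below is free.
- pawl (a joint): angle of the pawl in rad: 0 to 0.15 with its nose in the teeth, 0.55 thrown fully clear. An over-centre spring detent pulls it back to the teeth below about 0.28 and snaps it to 0.55 above that, where it stays by itself.
- handle (a point): centre of the lever's orange cross handle, a level cylinder 28 mm across and 80 mm long, parallel to the press's y axis, at the front end of the lever on the press's right side. It moves with the lever, 165 mm from the shaft's axis.
- lever_shaft (a point): point on the axis of the lever's shaft (parallel to the press's y axis), straight beside the handle's centre, 200 mm above the bench; the handle's centre travels on a circle of 165 mm radius about it, in the upright plane square to the press's y axis.
- lever (a joint): angle of the lever in rad: 0 when it stands 0.838 rad (48 degrees) above level, growing as it is pushed down, 1.2 at its bottom stop (0.362 rad below level, handle 141 mm above the bench). It starts between 0 and 0.45. It is stiff: it stays where it is left and, once the pawl is clear, takes only a few newtons at the handle to push down. While the pawl is engaged its teeth let the lever sink by at most about one tooth (0.16 rad).
- vial_mid (a point): the 20 mL glass vial (22 mm across, 75 mm tall) with its aluminium cap that stands in the aluminium nest under the crimping head; this is its middle, 37 mm above its foot. It has to stay standing there.
- vial_a_mid (a point): a spare capped vial like the first, in the blue rack; its middle, 37 mm above its foot. Leave alone.
- vial_b_mid (a point): another spare capped vial in the blue rack; its middle, 37 mm above its foot. Leave alone.
- cap_dish: white dish of loose aluminium caps, 80 mm across, 22 mm high; origin under its centre. Leave alone.
- amber_bottle: amber glass bottle, 64 mm across, 140 mm tall; origin under its centre. Leave alone.
- spanner: small steel spanner, 140 mm long, lying on the bench. Leave alone.
- solvent_bottle: clear glass bottle with white cap, 84 mm across, 200 mm tall; origin under its centre. Leave alone.
- tip_box: grey box with green lid, 122 x 87 mm, 65 mm high; origin under its centre. Leave alone.

How it is judged (in metres and radians):
On the way, in this order (a step that is already met when the one before it is completed fails the run):
1. the pawl is thrown clear of the teeth and stays so, the lever still up (value of joint pawl above 0.45 rad and value of joint lever below 0.75 rad), for 0.2 s.
2. the lever is down at its stop (value of joint lever above 1.14 rad), for 0.2 s.
At the end, for the whole second after the job is handed in: The lever rests at its bottom stop (joint above 1.14 of 1.2 rad), still, the pawl is still thrown clear (above 0.45 of 0.55 rad), and the vial stands upright in its nest (value of joint lever above 1.14 rad and velocity of joint lever between -0.05 and 0.05 rad/s and value of joint pawl above 0.45 rad and z of vial_mid in the frame of press below 0.078 m and angle between vial_mid's own z axis and vertical below 0.15 rad); the robot touches nothing.
It fails at once if the lever is forced or lifted over the engaged pawl (handle more than 50 mm from its start, pawl below 0.25 rad) (value of joint pawl below 0.25 rad and distance of handle from where it was at the start of the episode above 0.05 m).
It fails at once if the vial in the nest is pulled up or tipped (distance of vial_mid from where it was at the start of the episode above 0.008 m or angle between vial_mid's own z axis and vertical above 0.25 rad).
It fails at once if another thing is lifted, carried or pushed by more than 20 mm, or knocked over (distance of any of vial_a_mid, vial_b_mid, cap_dish, amber_bottle, spanner, solvent_bottle, tip_box from where it was at the start of the episode above 0.02 m or angle between any of cap_dish, amber_bottle, solvent_bottle, tip_box's own z axis and vertical above 0.4 rad).
It also fails if it takes over 40 s, if anything falls off the work surface, if the arm or the gripper's body presses on something with over 40 N, if the wrist force passes 120 N, or if a joint passes its speed limit or range.

ROBOT

A 6-joint arm with a two-finger parallel gripper is mounted at the origin on the work surface. World frame = base frame: x ahead of the robot, y to its left, z up, the work surface at z = 0. Lengths are in m, angles in degrees, forces in N, time in s.
With the tool pointing down it reaches from about 0.425 to 0.95 m from the base axis. Payload 3.5 kg.
Tool frame: the origin (TCP) lies midway between the tips of the shut fingers; the grasp point (between the pads) lies 19 mm behind it; z points along the fingers, y is the direction in which the jaws open and shut (so a half turn about z gives the same grasp; the last joint's range is limited). The gripper opens to 85 mm and grips with 20 to 120 N. Pads are 22 mm wide; open, the fingers measure 114 mm over their backs; the gripper's body (76 mm by 85 mm) begins 54 mm behind the grasp point. The pads swing forward as they close: fully open they stand 13 mm farther back than shut.
Start: joints at [-85.657, 16.404, 90.338, -0, 73.258, -8.594], TCP at [0.151, -0.658, 0.231] pointing down, gripper open.
Joint ranges: [-158.93, 158.93], [-51.34, 127.21], [12.03, 142.37], [-87.48, 267.48], [13.55, 161.25], [-162.69, 162.69]. Speed limits (degrees/s): [159.86, 159.86, 180, 180, 180, 180].

INTERFACE

Orientations are given as a 3x3 rotation matrix whose columns are the frame's x, y, z axes.
In Python, from rig import monitor, vision, job gives the robot as it stands.
- The arm moves only by the tool servo_tool, never from a script. Its argument "steps" is a list of rows, each a list of 3 entries, a list of its own where there are three numbers: the shift along the tool's x, y, z in mm, then the turn, a rotation vector about the tool's x, y, z in degrees, then the closure, from 0 (fully open) to 1 (shut). In form: [[[dx, dy, dz], [ax, ay, az], jaw], ...]. A call has 1 to 12 rows; each row is the pose to reach, as a shift and turn from the pose commanded when the call began, along the tool's axes at that moment; what a row does not reach only later rows make up. A row lasts 1/8 s, in which the tool goes at most 62.5 mm and 10.7 degrees, less where a joint would pass 70% of its speed; a pose out of reach is approached as far as the arm can. A call with a gripper value outside its range is refused whole. The fingers move at their own pace and stop on an object; "grip_force" is the grip in N (left out, the last holds). Time passes only in rows, so rows that repeat a pose let the fingers close. It gives the time, the measured TCP pose, the force and the opening at its end, in the units of the state.
- monitor.get_obs(): the state, without advancing time (a new reading comes with each control period).
- vision.camera(name): name is "scene" or "side" or "wrist"; returns a dict with "image" (420x560x3 uint8, red, green, blue), "vfov" (degrees; the focal length in pixels is half the picture's height over the tangent of half this angle, whatever the lens; pixels are square), "cx", "cy" (the principal point, pixels), "xyz" and "attitude" of the camera in the world. Camera axes: x right, y down, z forward; pixel columns grow to the right and rows downward; lengths in m; the calibration is good to about 2 mm. The wrist camera is an equidistant fisheye: a pixel r from the principal point sees the ray r / f radians off the axis. A picture is of the moment at which its call begins. There is no depth.
- job.close_job(): hands the job in, once; it reports no verdict.
The state is a dict: "time_s": time; "joint_positions": joint angles; "joint_vel": joint speeds; "effort": joint torques, N m; "tool_pos": TCP position; "tcp_rot": TCP orientation; "wrist_force": force on the tool from outside, world axes, zero at the start; "wrist_torque": the same for the moment, N m; "gripper_width": opening from 0.0 (shut) to 1.0 (fully open).
Only numpy, scipy, OpenCV 4.12 (cv2) and the standard library are available. Lean on these libraries where they do the work, as an engineer would, in place of code of your own. Each camera call takes 0.05 s, during which the arm holds its last target.

## Working session

There is one attempt and no reset: what is moved stays moved. The work goes in short steps, Python scripts to look and compute and a tool call to move; the robot and the scene stay as the last step left them, time stands still between calls to the robot, and variables do not carry over. Pictures are saved under pics/ and viewed, and the job is handed in when it is done.

Besides the shell and the picture viewer there is one more tool, called after "Request:" as name(argument=value, ...), one argument or row to a line, values as JSON. servo_tool: Moves the arm, as the interface text tells. Its arguments: {"type":"object","properties":{"steps":{"type":"array","items":{"type":"array"}},"grip_force":{"type":"number"}},"required":["steps"]}

```bash
mkdir -p pics; ls
python3 - <<'E'
from rig import monitor, vision
import cv2,pickle
o=monitor.get_obs();print(o)
d={}
for n in("scene","side","wrist"):
    c=vision.camera(n);d[n]=c
    cv2.imwrite(f"pics/{n}0.png",c["image"][:,:,::-1])
    print(n,c["vfov"],c["cx"],c["cy"],c["xyz"],c["attitude"])
pickle.dump(d,open("d0.pkl","wb"))
E
```

```text
pics
{'time_s': 0.0, 'joint_positions': array([-8.56578411e+01,  1.64546090e+01,  9.04244633e+01,  3.41625995e-04,
        7.32590346e+01, -8.59429987e+00]), 'joint_vel': array([-0.02052489, -0.06795134, -0.11196705, -0.04929732, -0.05533619,
       -0.04349712]), 'effort': array([ 8.09371577e-04, -4.05981767e+01, -2.92626822e+01, -1.29258756e-04,
        5.93096047e-03,  1.34350267e-05]), 'tool_pos': array([ 0.15109207, -0.65718337,  0.22991795]), 'tcp_rot': array([[ 9.74619355e-01,  2.23868446e-01, -1.76805261e-04],
       [ 2.23868217e-01, -9.74616459e-01,  2.40393185e-03],
       [ 3.65847170e-04, -2.38249959e-03, -9.99997095e-01]]), 'wrist_force': array([-0.32950708, -0.18591534,  0.28398244]), 'wrist_torque': array([0.01574828, 0.05171337, 0.00266578]), 'gripper_width': 0.9993503143301025}
scene 57.22692918420144 285.09858328045624 211.38339235056407 [ 1.01272268 -0.45154325  1.10910478] [[ 0.65284615  0.62836121 -0.42302965]
 [ 0.75730589 -0.52909371  0.38281541]
 [ 0.01672403 -0.57028241 -0.82127844]]
side 53.13245666787313 276.746251068448 201.0116369148722 [0.35926957 1.04847837 0.98437029] [[-0.98619466 -0.08650431  0.14119877]
 [-0.16508221  0.58034311 -0.79746457]
 [-0.01295961 -0.80976471 -0.5866116 ]]
wrist 65.70646984690485 278.75473309210776 207.47874313098035 [ 0.21690006 -0.64174636  0.37249065] [[ 0.22382385 -0.93948563 -0.25936392]
 [-0.97462823 -0.2162012  -0.05793838]
 [-0.00164252  0.26575139 -0.9640402 ]]
```

View pics/scene0.png

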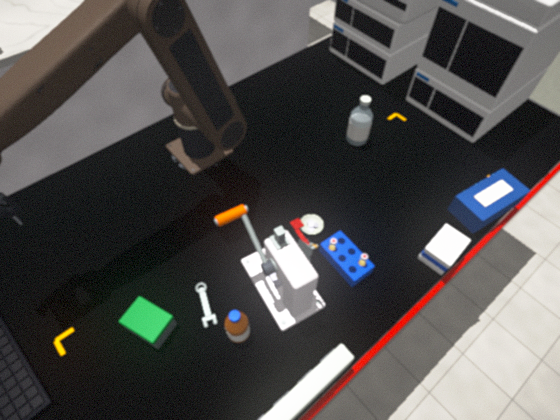

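View pics/side0.png

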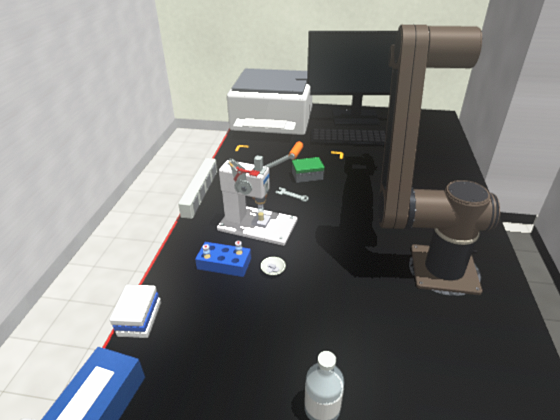

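View pics/wrist0.png

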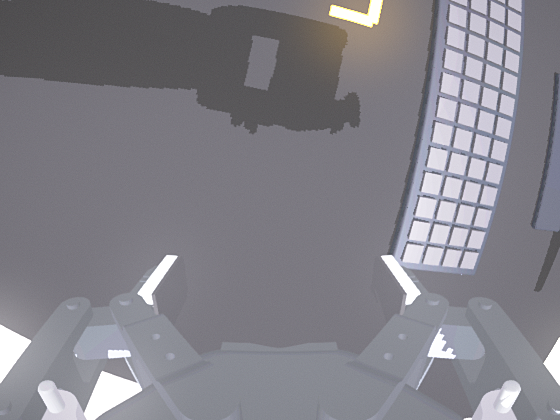

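The scene view shows the press at about (285,270), the handle at (231,215) and the red pawl at (300,232). The side view shows the handle at (297,150) and the pawl at (247,171). I'll zoom in on these.

Run:
```python
import cv2,pickle,numpy as np
d=pickle.load(open("d0.pkl","rb"))
def crop(n,x,y,w,h,s):
    im=d[n]["image"][y:y+h,x:x+w,::-1]
    cv2.imwrite(f"pics/{n}0z.png",cv2.resize(im,None,fx=s,fy=s,interpolation=cv2.INTER_CUBIC))
crop("scene",200,190,150,145,4); crop("side",210,130,110,120,5)
for n in("scene","side"):
    hsv=cv2.cvtColor(d[n]["image"],cv2.COLOR_RGB2HSV)
    for nm,lo,hi in(("or",(6,150,120),(16,255,255)),("red",(0,150,90),(4,255,255)),("red2",(174,150,90),(180,255,255))):
        m=cv2.inRange(hsv,lo,hi);k,l,s,c=cv2.connectedComponentsWithStats(m)
        for i in range(1,k):
            if s[i,4]>8: print(n,nm,s[i],c[i])
```

```text
scene or [214 204  33  22 208] [230.76442308 215.17307692]
scene or [225 313  22  21 224] [235.80803571 324.99107143]
scene red [ 301  163  259  257 2299] [420.41931274 304.00521966]
scene red [290 218  18  25 155] [298.02580645 228.17419355]
scene red2 [515 192  16  17  28] [522.14285714 199.71428571]
side or [289 141  14  16  92] [296.67391304 148.36956522]
side red [213 142  10  16  16] [217.5625 149.5   ]
side red [237 167  22   9  55] [249.76363636 171.67272727]
side red [140 221  37  63 111] [157.55855856 253.54054054]
side red [103 331  11  17  45] [108.31111111 339.11111111]
```

View pics/scene0z.png

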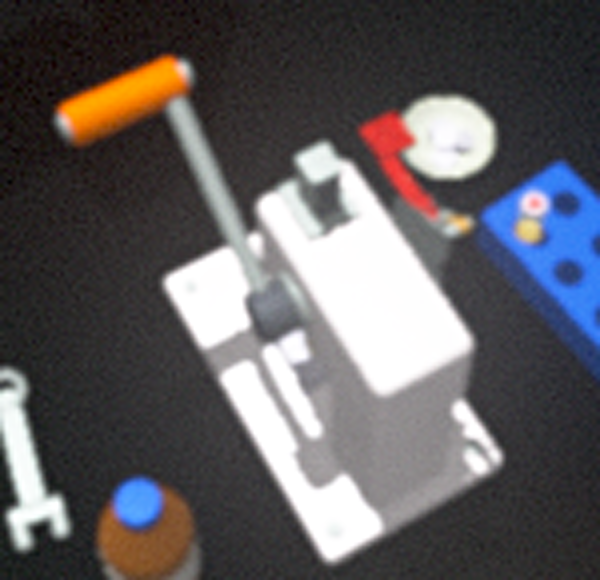

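View pics/side0z.png

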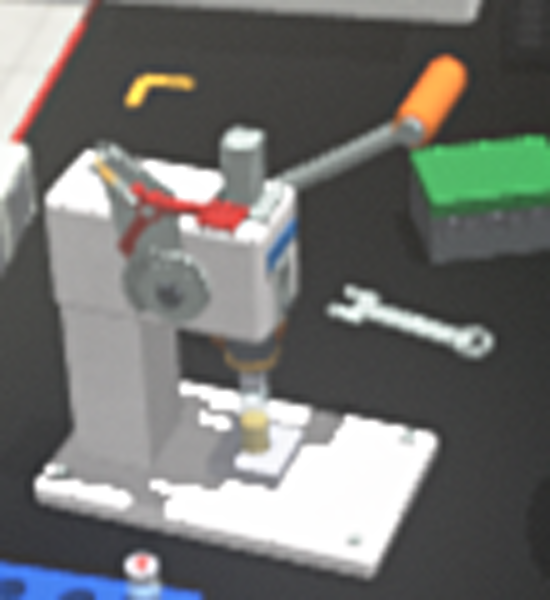

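```bash
cat > h.py <<'E'
import numpy as np,pickle
def ray(c,u,v):
    f=c["image"].shape[0]/2/np.tan(np.radians(c["vfov"])/2)
    r=np.array([(u-c["cx"])/f,(v-c["cy"])/f,1]);r=np.array(c["attitude"])@r
    return np.array(c["xyz"]),r/np.linalg.norm(r)
def onz(c,u,v,z):
    o,r=ray(c,u,v);return o+r*(z-o[2])/r[2]
def tri(c1,p1,c2,p2):
    o1,r1=ray(c1,*p1);o2,r2=ray(c2,*p2)
    A=np.stack([r1,-r2],1);s=np.linalg.lstsq(A,o2-o1,rcond=None)[0]
    a=o1+s[0]*r1;b=o2+s[1]*r2;return (a+b)/2,np.linalg.norm(a-b)
E
python3 - <<'E'
from h import *
np.set_printoptions(precision=4,suppress=True)
d=pickle.load(open("d0.pkl","rb"));S,D=d["scene"],d["side"]
z=lambda x,y:(200+x/4,190+y/4); w=lambda x,y:(210+x/5,130+y/5)
for p in((167,283),(333,558),(500,460)): print("base",onz(S,*z(*p),.024))
for p in((38,485),(372,572),(437,435)): print("base side",onz(D,*w(*p),.024))
print("handle",tri(S,z(124,100),D,w(432,97)))
print("h ends",tri(S,z(68,125),D,w(455,65)),tri(S,z(184,77),D,w(408,128)))
print("tab",tri(S,z(387,134),D,w(222,215)), onz(S,*z(387,134),.276),onz(D,*w(222,214),.276))
print("ram",tri(S,z(319,157),D,w(242,135)),onz(S,*z(319,157),.3),onz(D,*w(242,135),.3))
for p in((262,205),(345,160),(470,345),(382,393)): print("head",onz(S,*z(*p),.245))
E
```

```text
base [ 0.5091 -0.1735  0.024 ]
base [ 0.7586 -0.2154  0.024 ]
base [ 0.7834 -0.0749  0.024 ]
base side [ 0.7748 -0.0683  0.024 ]
base side [ 0.523  -0.0122  0.024 ]
base side [ 0.4982 -0.1689  0.024 ]
handle (array([ 0.5105, -0.1858,  0.2959]), np.float64(0.005495545271274272))
h ends (array([ 0.502 , -0.2252,  0.2985]), np.float64(0.010569557789082583)) (array([ 0.5207, -0.1452,  0.2946]), np.float64(0.004435690388086748))
tab (array([ 0.628 , -0.0624,  0.2697]), np.float64(0.001896990485778838)) [ 0.6318 -0.0651  0.276 ] [ 0.6251 -0.0546  0.276 ]
ram (array([ 0.6255, -0.1186,  0.2965]), np.float64(0.002216534940709919)) [ 0.6283 -0.1197  0.3   ] [ 0.6233 -0.1137  0.3   ]
head [ 0.6063 -0.1491  0.245 ]
head [ 0.615  -0.0856  0.245 ]
head [ 0.7654 -0.1144  0.245 ]
head [ 0.7539 -0.1764  0.245 ]
```

Request:
servo_tool(
  steps=[
    [[0,0,-60],[0,0,0],1],
    [[0,0,-120],[0,0,0],1],
    [[40,-32,-150],[0,0,-6],1],
    [[84,-66,-150],[0,0,-12],1],
    [[128,-101,-150],[0,0,-18],1],
    [[172,-136,-150],[0,0,-24],1],
    [[216,-171,-150],[0,0,-30],1],
    [[260,-206,-150],[0,0,-36],1],
    [[304,-241,-150],[0,0,-42],1],
    [[348,-276,-150],[0,0,-48],1],
    [[392,-310,-150],[0,0,-54],1],
    [[436,-345,-150],[0,0,-60],1],
  ],
)

```text
time_s: 1.65
tool_pos: [0.4996, -0.2223, 0.381]
tcp_rot: [[0.29, 0.957, -0.0], [0.957, -0.29, 0.0], [0.0, -0.0, -1.0]]
wrist_force: [0.3, -0.4, 0.7]
gripper_width: -0.002
```

Request:
servo_tool(
  steps=[
    [[48,19,0],[0,0,-2],1],
    [[97,38,0],[0,0,-4],1],
    [[145,57,0],[0,0,-5.5],1],
    [[194,76,0],[0,0,-5.5],1],
    [[194,76,0],[0,0,-5.5],1],
    [[194,76,0],[0,0,-5.5],1],
  ],
)

```text
time_s: 2.4
tool_pos: [0.6282, -0.0609, 0.3808]
tcp_rot: [[0.2, 0.98, -0.001], [0.98, -0.2, -0.0], [-0.001, -0.001, -1.0]]
wrist_force: [0.5, -0.2, -0.9]
gripper_width: 0.001
```

Run:
```python
from rig import monitor, vision
import cv2,pickle
o=monitor.get_obs();print(o["tool_pos"],o["tcp_rot"],o["joint_positions"])
d={}
for n in("scene","side","wrist"):
    c=vision.camera(n);d[n]=c
    im=c["image"][:,:,::-1]
    if n=="scene": im=cv2.resize(im[150:335,200:350],None,fx=3.2,fy=3.2,interpolation=2)
    if n=="side": im=cv2.resize(im[90:250,190:320],None,fx=3.5,fy=3.5,interpolation=2)
    cv2.imwrite(f"pics/{n}1.png",im)
pickle.dump(d,open("d1.pkl","wb"))
print(d["wrist"])
```

```text
[ 0.62817427 -0.06092467  0.38077714] [[ 2.00069951e-01  9.79780894e-01 -1.18940356e-03]
 [ 9.79781487e-01 -2.00070400e-01 -2.69324524e-04]
 [-5.01843469e-04 -1.11147185e-03 -9.99999256e-01]] [-1.47262956e+01  6.82171236e+00  8.61333828e+01 -3.22887164e-02
  8.71068919e+01 -3.18358140e+00]
{'image': array([[[ 12,   9,  11],
        [ 20,  18,  21],
        [ 20,  17,  21],
        ...,
        [129, 126, 128],
        [132, 129, 132],
        [132, 128, 129]],

       [[ 16,  11,  14],
        [ 19,  23,  18],
        [  4,   5,   5],
        ...,
        [133, 129, 132],
        [134, 130, 131],
        [131, 127, 129]],

       [[ 12,  13,  16],
        [ 16,  17,  15],
        [ 15,  13,  16],
        ...,
        [131, 126, 131],
        [135, 132, 132],
        [129, 126, 127]],

       ...,

       [[ 80,  79,  80],
        [ 82,  78,  80],
        [ 86,  82,  85],
        ...,
        [137, 132, 134],
        [135, 131, 134],
        [131, 128, 131]],

       [[ 83,  81,  83],
        [ 82,  79,  80],
        [ 84,  79,  81],
        ...,
        [138, 133, 135],
        [136, 131, 133],
        [136, 131, 133]],

       [[ 84,  79,  81],
        [ 83,  81,  82],
        [ 84,  82,  82],
        ...,
        [139, 134, 136],
        [137, 132, 135],
        [135, 133, 133]]], shape=(420, 560, 3), dtype=uint8), 'vfov': 65.70646984690485, 'cx': 278.75473309210776, 'cy': 207.47874313098035, 'xyz': array([0.64175805, 0.00485726, 0.52369351]), 'attitude': array([[ 9.79427516e-01, -1.94404257e-01, -5.41176996e-02],
       [-2.01796015e-01, -9.43987211e-01, -2.61087175e-01],
       [-3.29957956e-04,  2.66636700e-01, -9.63797054e-01]])}
```

View pics/scene1.png

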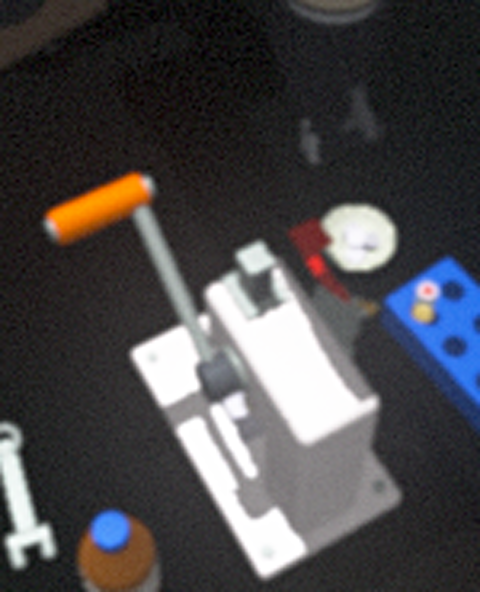

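View pics/side1.png

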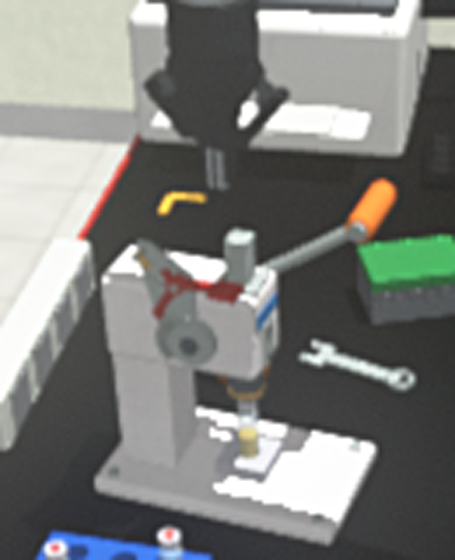

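View pics/wrist1.png

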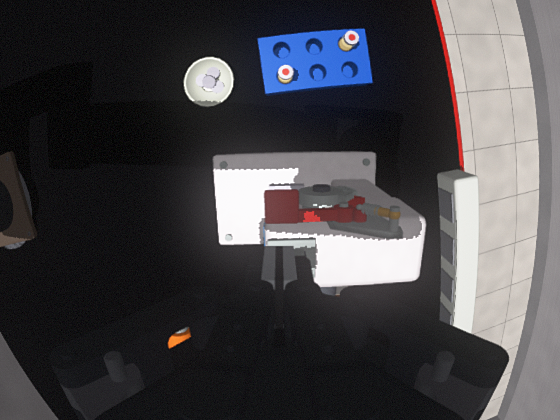

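The wrist view shows the tab as a red square centred at about (281,206), the blue rack at the top, and the base's front-left corners. I'll locate the tab from this view.

```bash
cat >> h.py <<'E'
def fray(c,u,v):
    f=c["image"].shape[0]/2/np.tan(np.radians(c["vfov"])/2)
    x,y=u-c["cx"],v-c["cy"];r=np.hypot(x,y);t=r/f
    q=np.array([np.sin(t)*x/max(r,1e-9),np.sin(t)*y/max(r,1e-9),np.cos(t)])
    return np.array(c["xyz"]),np.array(c["attitude"])@q
def fonz(c,u,v,z):
    o,r=fray(c,u,v);return o+r*(z-o[2])/r[2]
E
python3 - <<'E'
from h import *
import cv2
np.set_printoptions(precision=4,suppress=True)
d=pickle.load(open("d1.pkl","rb"));W=d["wrist"]
for p in((281,206),(264,189),(298,189),(298,222),(264,222)): print(fonz(W,*p,.276))
print("base",fonz(W,214,156,.024),fonz(W,375,153,.024),fonz(W,218,243,.024))
im=W["image"][:,:,::-1][130:310,200:440]
cv2.imwrite("pics/w1z.png",cv2.resize(im,None,fx=3.3,fy=3.3,interpolation=2))
S,D=d["scene"],d["side"]
print("tab",tri(S,(200+309/3.2,150+235/3.2),D,(190+224/3.5,90+290/3.5)))
print("tip",tri(S,(200+309/3.2,150+235/3.2),D,(190+224/3.5,90+290/3.5)))
E
```

```text
[ 0.6298 -0.0614  0.276 ]
[ 0.6196 -0.0453  0.276 ]
[ 0.6456 -0.0506  0.276 ]
[ 0.6405 -0.0772  0.276 ]
[ 0.6138 -0.0717  0.276 ]
base [ 0.5316 -0.0285  0.024 ] [ 0.7809 -0.0736  0.024 ] [ 0.5018 -0.1704  0.024 ]
tab (array([ 0.6286, -0.0627,  0.2703]), np.float64(0.0003391832486048844))
tip (array([ 0.6286, -0.0627,  0.2703]), np.float64(0.0003391832486048844))
```

View pics/w1z.png

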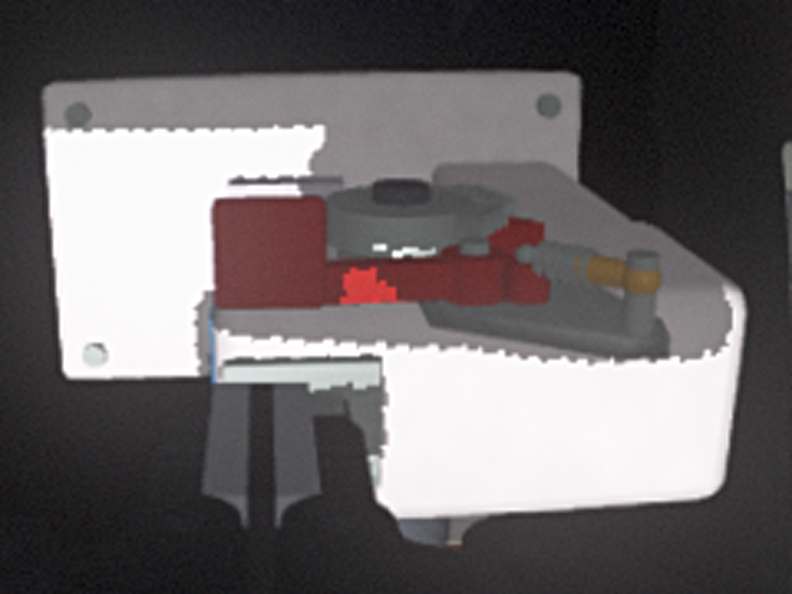

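Request:
servo_tool(
  steps=[
    [[0,-3,40],[0,0,0],1],
    [[0,-3,80],[0,0,0],1],
    [[0,-3,92],[0,0,0],1],
    [[0,-3,98],[0,0,0],1],
    [[0,-3,102],[0,0,0],1],
    [[0,-3,106],[0,0,0],1],
    [[0,-3,106],[0,0,0],1],
  ],
)

```text
time_s: 3.42
tool_pos: [0.6257, -0.0602, 0.2758]
tcp_rot: [[0.2, 0.98, 0.001], [0.98, -0.2, -0.0], [0.0, 0.001, -1.0]]
wrist_force: [-0.0, -0.3, -0.4]
gripper_width: 0.001
```

Request:
servo_tool(
  steps=[
    [[0,0,3],[0,0,0],1],
    [[0,0,6],[0,0,0],1],
    [[0,0,8],[0,0,0],1],
    [[0,0,8],[0,0,0],1],
  ],
)

```text
time_s: 3.92
tool_pos: [0.6251, -0.0601, 0.2669]
tcp_rot: [[0.2, 0.98, -0.001], [0.98, -0.2, 0.0], [0.0, -0.001, -1.0]]
wrist_force: [-2.7, 1.2, 0.8]
gripper_width: 0.001
```

Request:
servo_tool(
  steps=[
    [[0,0,3],[0,0,0],1],
    [[0,0,6],[0,0,0],1],
    [[0,0,8],[0,0,0],1],
    [[0,0,8],[0,0,0],1],
  ],
)

```text
time_s: 4.42
tool_pos: [0.6254, -0.0602, 0.2587]
tcp_rot: [[0.201, 0.98, -0.0], [0.98, -0.201, 0.0], [0.0, -0.0, -1.0]]
wrist_force: [-0.6, -0.4, 0.1]
gripper_width: 0.001
```

```bash
cat > shot.py <<'E'
import sys,cv2,pickle
from rig import monitor, vision
k=sys.argv[1];o=monitor.get_obs();print(o["time_s"],o["tool_pos"],o["wrist_force"])
d={};ims=[]
for n in("scene","side","wrist"):
    c=vision.camera(n);d[n]=c;im=c["image"][:,:,::-1]
    if n=="scene": im=im[165:315,200:340]
    if n=="side": im=im[100:250,200:340]
    if n=="wrist": im=im[130:310,220:388]
    ims.append(cv2.resize(im,(266,285) ,interpolation=2) if 0 else cv2.resize(im,(392,420),interpolation=2))
pickle.dump(d,open(f"d{k}.pkl","wb"))
cv2.imwrite(f"pics/m{k}.png",cv2.hconcat(ims[:2]));cv2.imwrite(f"pics/mw{k}.png",ims[2])
E
python3 shot.py 2
```

```text
4.425 [ 0.62544975 -0.06024153  0.2586639 ] [-0.5572059  -0.35996764  0.1456628 ]
```

View pics/m2.png

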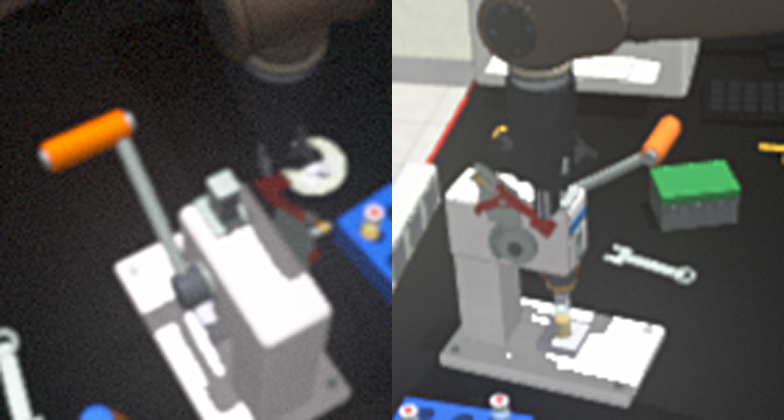

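View pics/mw2.png

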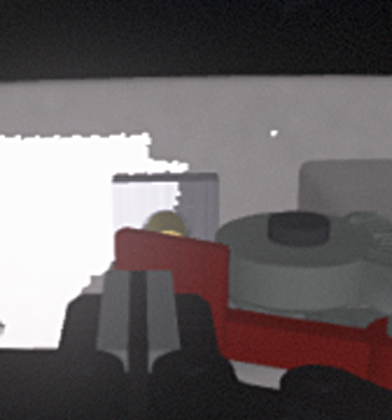

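The tab has tipped down (side view at about (545,228)) and the force on the tool is near zero, so it seems to have snapped over. I'll lift off and check that it stays.

Request:
servo_tool(
  steps=[
    [[0,0,-40],[0,0,0],1],
    [[0,0,-90],[0,0,0],1],
    [[0,0,-140],[0,0,0],1],
    [[0,0,-140],[0,0,0],1],
  ],
)

```text
time_s: 5.08
tool_pos: [0.627, -0.0606, 0.4065]
tcp_rot: [[0.2, 0.98, 0.012], [0.98, -0.2, -0.003], [-0.001, 0.012, -1.0]]
wrist_force: [-0.8, 0.5, -0.8]
gripper_width: 0.003
```

```bash
python3 shot.py 3
python3 - <<'E'
from h import *
np.set_printoptions(precision=4,suppress=True)
d=pickle.load(open("d0.pkl","rb"));S,D=d["scene"],d["side"]
z=lambda x,y:(200+x/4,190+y/4); w=lambda x,y:(210+x/5,130+y/5)
a=np.radians(-11.3);ex=np.array([np.cos(a),np.sin(a)]);ey=np.array([-np.sin(a),np.cos(a)])
h=tri(S,z(124,100),D,w(432,97))[0]
O=np.array([.641,-.121]);print((h[:2]-O)@ex,(h[:2]-O)@ey,h)
E
```

```text
5.075 [ 0.62701906 -0.06055711  0.40654201] [-0.80756178  0.48373398 -0.79439003]
-0.11523501375195773 -0.08915148676108307 [ 0.5105 -0.1858  0.2959]
```

View pics/m3.png

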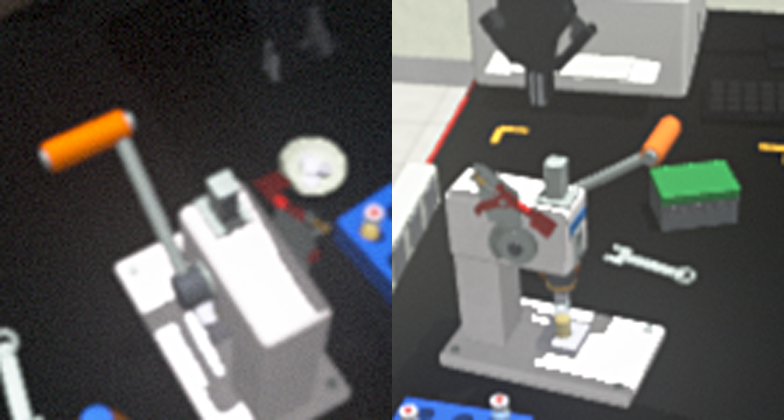

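View pics/mw3.png

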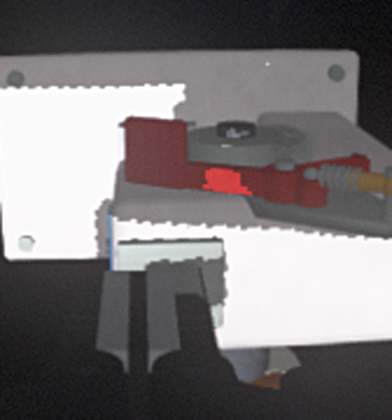

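Both views confirm that the pawl stays tipped clear and the lever hasn't moved. Next I'll move over the handle.

Request:
servo_tool(
  steps=[
    [[-35,-21,0],[0,0,0],1],
    [[-73,-44,0],[0,0,0],1],
    [[-110,-66,0],[0,0,0],1],
    [[-146,-87,0],[0,0,0],1],
    [[-146,-87,30],[0,0,0],1],
    [[-146,-87,50],[0,0,0],1],
    [[-146,-87,50],[0,0,0],1],
    [[-146,-87,50],[0,0,0],1],
  ],
)

```text
time_s: 6.22
tool_pos: [0.5114, -0.1855, 0.3495]
tcp_rot: [[0.2, 0.98, 0.0], [0.98, -0.2, 0.0], [0.0, 0.0, -1.0]]
wrist_force: [0.2, 0.4, 0.6]
gripper_width: 0.0
```

```bash
python3 shot.py 4; python3 -c "
import pickle,cv2
d=pickle.load(open('d4.pkl','rb'));cv2.imwrite('pics/wf4.png',d['wrist']['image'][:,:,::-1])"
```

```text
6.225 [ 0.51138432 -0.18553295  0.34954476] [0.1512401  0.39958172 0.62507985]
```

View pics/m4.png

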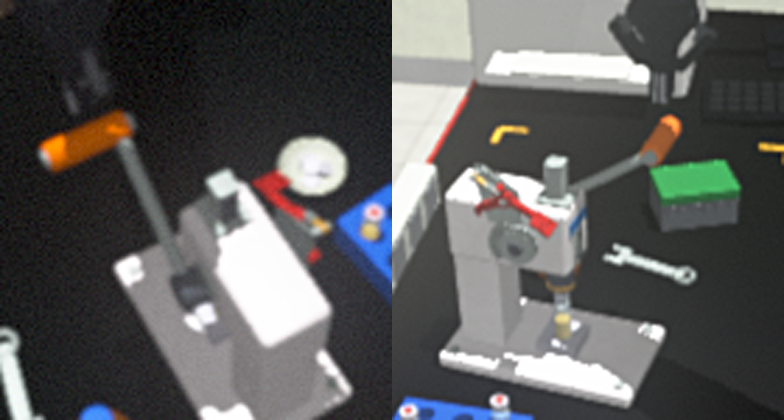

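View pics/wf4.png

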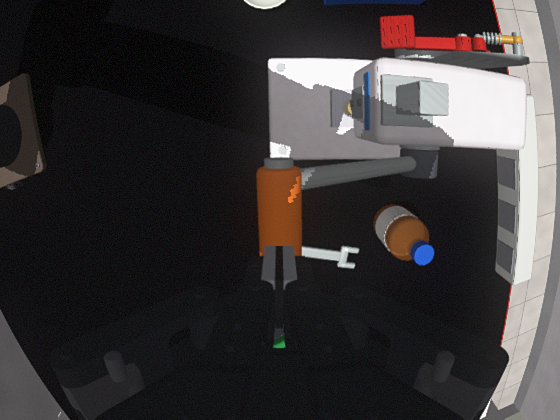

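The wrist view shows the orange handle spanning x 258–302, y 168–257, with the fingers over its near part. I'll check the lateral alignment.

Run:
```python
from h import *
np.set_printoptions(precision=4,suppress=True)
W=pickle.load(open("d4.pkl","rb"))["wrist"]
a=np.radians(-11.3);ex=np.array([np.cos(a),np.sin(a)]);ey=np.array([-np.sin(a),np.cos(a)])
for p in((280,168),(280,257),(258,180),(302,180),(259,250),(302,250)):
    q=fonz(W,*p,.296);r=q[:2]-[.5114,-.1855];print(p,q,"press-frame rel TCP",r@ex,r@ey)
```

```text
(280, 168) [ 0.5202 -0.1481  0.296 ] press-frame rel TCP 0.001341372713887565 0.038440041396799435
(280, 257) [ 0.5085 -0.2059  0.296 ] press-frame rel TCP 0.0011774830117818544 -0.020561697100807505
(258, 180) [ 0.5055 -0.1527  0.296 ] press-frame rel TCP -0.012234880166924068 0.03104578775406302
(302, 180) [ 0.5321 -0.1581  0.296 ] press-frame rel TCP 0.014881894215887006 0.0309388051161678
(259, 250) [ 0.496  -0.1982  0.296 ] press-frame rel TCP -0.012596696272409998 -0.015488809354076318
(302, 250) [ 0.5237 -0.2039  0.296 ] press-frame rel TCP 0.01564614039771114 -0.015632223316157233
```

Request:
servo_tool(
  steps=[
    [[0,1,25],[0,0,0],1],
    [[0,1,36],[0,0,0],1],
    [[0,1,40],[0,0,0],1],
    [[0,-2,45],[0,0,0],1],
    [[0,-5,50],[0,0,0],1],
    [[0,-8,55],[0,0,0],1],
    [[0,-12,61],[0,0,0],1],
    [[0,-15,67],[0,0,0],1],
    [[0,-18,73],[0,0,0],1],
    [[0,-20,79],[0,0,0],1],
    [[0,-22,85],[0,0,0],1],
    [[0,-22,85],[0,0,0],1],
  ],
)

```text
time_s: 7.88
tool_pos: [0.489, -0.1817, 0.2654]
tcp_rot: [[0.201, 0.98, -0.0], [0.98, -0.201, -0.001], [-0.001, 0.0, -1.0]]
wrist_force: [-3.0, 0.1, 2.1]
gripper_width: -0.001
```

```bash
python3 shot.py 5
```

```text
7.875 [ 0.48904313 -0.18168965  0.26540852] [-3.00554897  0.05354917  2.10830592]
```

View pics/m5.png

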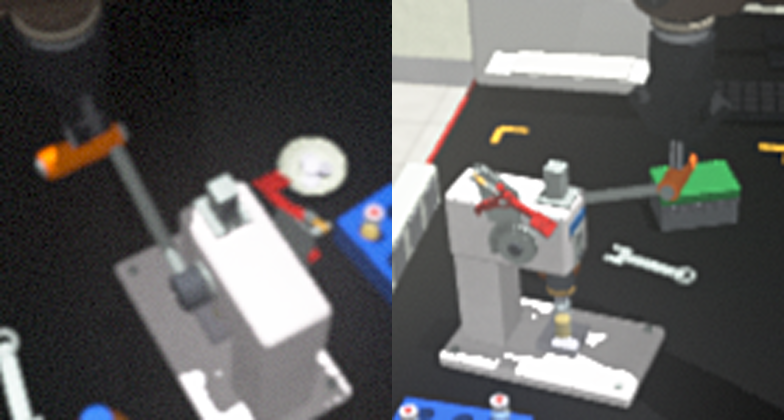

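The lever is coming down, with the handle now near level and the fingers centred on it. I'll keep following the arc.

Request:
servo_tool(
  steps=[
    [[0,-3,9],[0,0,0],1],
    [[0,-5,18],[0,0,0],1],
    [[0,-6,26],[0,0,0],1],
    [[0,-7,34],[0,0,0],1],
    [[0,-8,42],[0,0,0],1],
    [[0,-8,50],[0,0,0],1],
    [[0,-8,58],[0,0,0],1],
    [[0,-7,66],[0,0,0],1],
    [[0,-6,74],[0,0,0],1],
    [[0,-5,82],[0,0,0],1],
    [[0,-3,90],[0,0,0],1],
    [[0,-3,90],[0,0,0],1],
  ],
)

```text
time_s: 9.52
tool_pos: [0.4868, -0.1807, 0.1732]
tcp_rot: [[0.201, 0.98, 0.001], [0.98, -0.201, 0.0], [0.001, 0.0, -1.0]]
wrist_force: [-0.4, 0.3, 0.2]
gripper_width: 0.002
```

```bash
python3 shot.py 6
```

```text
9.525 [ 0.48676408 -0.18070886  0.17317543] [-0.43893934  0.30000477  0.16898189]
```

View pics/m6.png

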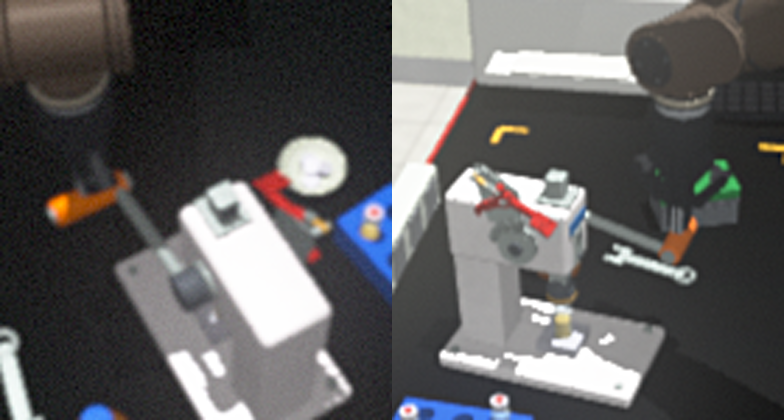

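Request:
servo_tool(
  steps=[
    [[0,1,5],[0,0,0],1],
    [[0,3,10],[0,0,0],1],
    [[0,4,14],[0,0,0],1],
    [[0,5,17],[0,0,0],1],
    [[0,5,19],[0,0,0],1],
    [[0,5,19],[0,0,0],1],
  ],
)

```text
time_s: 10.42
tool_pos: [0.4916, -0.1819, 0.1555]
tcp_rot: [[0.201, 0.98, 0.001], [0.98, -0.201, -0.0], [-0.0, 0.001, -1.0]]
wrist_force: [-1.9, 0.9, 3.6]
gripper_width: -0.002
```

Request:
servo_tool(
  steps=[
    [[0,0,2],[0,0,0],1],
    [[0,0,4],[0,0,0],1],
    [[0,0,4],[0,0,0],1],
  ],
)

```text
time_s: 10.8
tool_pos: [0.4919, -0.182, 0.1551]
tcp_rot: [[0.2, 0.98, -0.0], [0.98, -0.2, -0.0], [-0.0, -0.0, -1.0]]
wrist_force: [-8.1, 4.1, 17.9]
gripper_width: -0.001
```

The handle stopped at TCP z = 0.155 (0.141 + 0.014 expected) and the force rose to 18 N, so it's on the stop. I'll back off straight up.

Request:
servo_tool(
  steps=[
    [[0,0,-4],[0,0,0],1],
    [[0,0,-15],[0,0,0],1],
    [[0,0,-50],[0,0,0],1],
    [[0,0,-100],[0,0,0],1],
    [[0,-40,-150],[0,0,0],1],
    [[0,-40,-190],[0,0,0],1],
    [[0,-40,-190],[0,0,0],1],
    [[0,-40,-190],[0,0,0],1],
  ],
)

```text
time_s: 11.8
tool_pos: [0.452, -0.1736, 0.3403]
tcp_rot: [[0.2, 0.98, -0.001], [0.98, -0.2, 0.001], [0.001, -0.001, -1.0]]
wrist_force: [-0.7, -0.1, -0.6]
gripper_width: 0.002
```

```bash
python3 shot.py 7
python3 - <<'E'
from h import *
import cv2
d=pickle.load(open("d7.pkl","rb"));P={}
for n in("scene","side"):
    m=cv2.inRange(cv2.cvtColor(d[n]["image"],cv2.COLOR_RGB2HSV),(6,150,90),(16,255,255))
    k,l,s,c=cv2.connectedComponentsWithStats(m)
    print(n,[(s[i].tolist(),c[i].round(1).tolist()) for i in range(1,k) if s[i,4]>20])
E
```

```text
11.8 [ 0.4520306  -0.17362176  0.34025456] [-0.65750823 -0.1097377  -0.62682568]
scene [([218, 231, 29, 19, 235], [232.4, 239.8]), ([224, 313, 23, 22, 261], [236.2, 325.2])]
side [([295, 180, 13, 16, 99], [301.1, 187.2])]
```

View pics/m7.png

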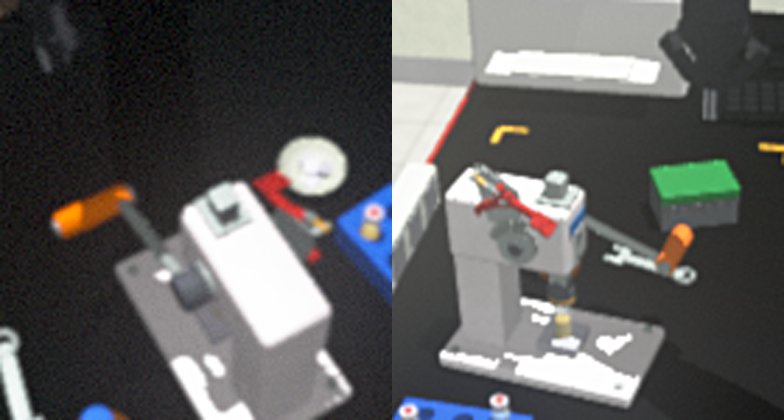

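Run:
```python
from h import *
import cv2
d=pickle.load(open("d7.pkl","rb"))
print(tri(d["scene"],(232.4,239.8),d["side"],(301.1,187.2)))
a=np.arctan2
im=d["side"]["image"][140:230,230:320,::-1]
cv2.imwrite("pics/s7z.png",cv2.resize(im,None,fx=6,fy=6,interpolation=2))
o=d["wrist"]["image"][:,:,::-1];cv2.imwrite("pics/wf7.png",o)
```

```text
(array([ 0.49128396, -0.18494809,  0.14561575]), np.float64(0.005192205905327702))
```

View pics/s7z.png

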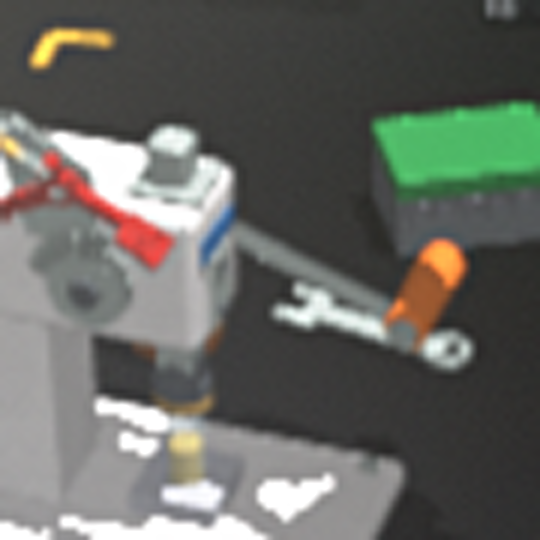

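View pics/wf7.png

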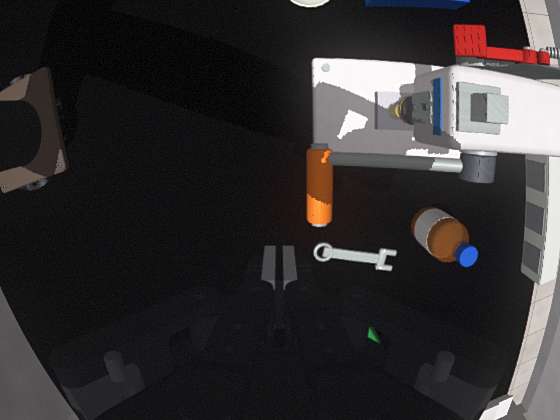

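The handle now triangulates at z ≈ 0.146 with 5 mm between the rays, which isn't precise enough to rule out rebound. I'll re-touch lightly to confirm.

Request:
servo_tool(
  steps=[
    [[0,40,30],[0,0,0],1],
    [[0,40,80],[0,0,0],1],
    [[0,40,130],[0,0,0],1],
    [[0,40,165],[0,0,0],1],
    [[0,40,178],[0,0,0],1],
    [[0,40,182],[0,0,0],1],
    [[0,40,182],[0,0,0],1],
    [[0,40,182],[0,0,0],1],
  ],
)

```text
time_s: 12.95
tool_pos: [0.4923, -0.1824, 0.1611]
tcp_rot: [[0.2, 0.98, 0.003], [0.98, -0.2, -0.002], [-0.001, 0.003, -1.0]]
wrist_force: [-0.4, 0.3, 0.0]
gripper_width: 0.0
```

Request:
servo_tool(
  steps=[
    [[0,0,2],[0,0,0],1],
    [[0,0,4],[0,0,0],1],
    [[0,0,6],[0,0,0],1],
    [[0,0,6],[0,0,0],1],
  ],
)

```text
time_s: 13.45
tool_pos: [0.4917, -0.182, 0.1553]
tcp_rot: [[0.2, 0.98, 0.0], [0.98, -0.2, -0.0], [-0.0, 0.0, -1.0]]
wrist_force: [-3.4, 1.4, 8.3]
gripper_width: -0.001
```

At TCP z = 0.161 there was no contact (the 1.14 rad limit would be 0.165), and the firm stop came again at 0.155. So the lever stays down by itself. I'll retreat and hand in.

Request:
servo_tool(
  steps=[
    [[0,0,-4],[0,0,0],1],
    [[0,0,-15],[0,0,0],1],
    [[0,0,-50],[0,0,0],1],
    [[0,0,-100],[0,0,0],1],
    [[0,-20,-150],[0,0,0],1],
    [[0,-40,-190],[0,0,0],1],
    [[0,-40,-190],[0,0,0],1],
    [[0,-40,-190],[0,0,0],1],
  ],
)

```text
time_s: 14.45
tool_pos: [0.452, -0.1737, 0.3428]
tcp_rot: [[0.201, 0.98, -0.0], [0.98, -0.201, 0.0], [0.0, -0.0, -1.0]]
wrist_force: [0.1, -0.3, 0.0]
gripper_width: -0.0
```

```bash
python3 shot.py 8; python3 -c "
from rig import job
print(job.close_job())"
```

```text
14.45 [ 0.45200872 -0.17367139  0.34275397] [ 0.08749458 -0.25669221  0.03903147]
the job is handed in; nothing more can be done
None
```

View pics/m8.png

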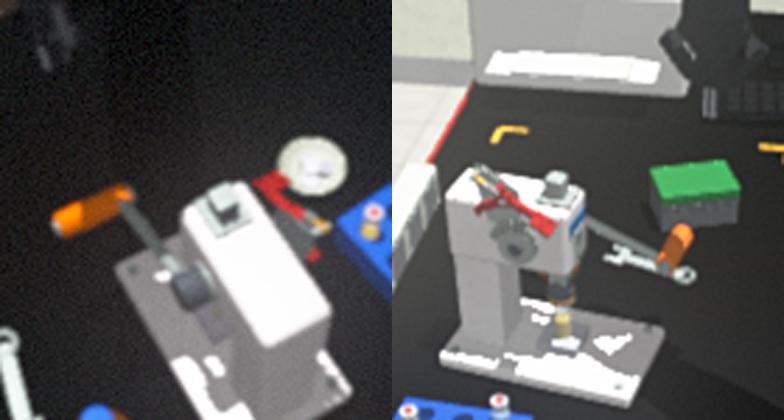

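The pawl is thrown clear and the lever is down at its stop. I handed the job in at about 14.5 s of the 40 s allowed, with no verdict reported. I pressed the thumb tab down with shut fingers until it snapped over and stayed tipped after I lifted off. I then pushed the orange handle down its arc to the bottom.

**Lever:** it stopped firmly with the fingertips at 0.155 m, which matches the stop height plus the handle's radius, and I pushed up to about 18 N. I touched the handle again afterwards: no contact at 0.161 m and the same stop at 0.155 m, so it had not sprung back past the 1.14 rad limit.

**Final views:** the pawl is still clear, the vial is upright in its nest, the objects in these cropped views look unmoved, and the gripper is well clear of everything. I checked the vial only by eye, and the solvent bottle was outside the final views.

**One disagreement:** the cameras put the handle at 0.146 m with about 5 mm of error, against 0.141 m by touch. I trusted the touch reading; both are beyond the limit.

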